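Top up the biscuit dispenser and hold its sprung gate half open

ROBOT

A 6-joint arm with a two-finger parallel gripper is mounted at the origin on the work surface. World frame = base frame: x ahead of the robot, y to its left, z up, the work surface at z = 0. Lengths are in m, angles in rad, forces in N, time in s.
With the tool pointing down it reaches from about 0.25 to 0.725 m from the base axis. Payload 4 kg.
Tool frame: the origin (TCP) lies at the very end of the fingers, on their centre line; the grasp point (between the pads) lies 19 mm behind it; z points along the fingers, y is the line along which they close (so a half turn about z gives the same grasp; the last joint's range is limited). The gripper opens to 85 mm and grips with 20 to 120 N. Pads are 22 mm wide; open, the fingers measure 114 mm over their backs; the gripper's body (76 mm by 85 mm) begins 54 mm behind the grasp point. The pads swing forward as they close: fully open they stand 13 mm farther back than shut.
Start: joints at [1.135, 0.241, 0.005, 1.335, 0, 1.571], TCP at [0.211, 0.453, 0.231] pointing down, gripper open.
Joint ranges: [-2.72, 2.72], [-1.05, 1.87], [-1.09, 1.28], [-1.99, 2.15], [-1.42, 1.44], [-3.14, 3.14]. Speed limits (rad/s): [2.79, 2.79, 3.14, 3.14, 3.14, 3.14].

INTERFACE

Orientations are given as a unit quaternion [x, y, z, w].
In Python, from workcell import bot gives the robot as it stands.
- The arm moves only by the tool carry_out, never from a script. Its argument "increments" is one flat list of numbers, 5 for each row, row after row: the finger opening in cm, from 0 to 8.54, then the shift along the tool's x, y, z in cm, then the turn about the tool's z in rad. A call has exactly 5 rows; each row shifts and turns the commanded pose from where the row before left it, along the tool's axes as they then stand; what a row does not reach is not made up. A row lasts 1/8 s, in which the tool goes at most 62.5 mm and 10.7 degrees, less where a joint would pass 70% of its speed; a pose out of reach is approached as far as the arm can. A call with a gripper value outside its range is refused whole. The fingers move at their own pace and stop on an object; the grip force is fixed at half the most. Time passes only in rows, so rows that do not move let the fingers close, or fill a call up. It gives the time, the measured TCP pose, the force, the opening and the grip force at its end, in the units of the state.
- bot.get_obs(): the state, without advancing time (a new reading comes with each control period).
- bot.camera(name): name is "scene" or "top"; returns a dict with "pixels" (420x560x3 uint8, blue, green, red), "range_z" (420x560 float32, m along the optical axis (not along the pixel's ray), 0 where there is no reading), "mtx" (3x3 intrinsics, pixels), "eye" and "attitude" of the camera in the world. Camera axes: x right, y down, z forward; pixel columns grow to the right and rows downward; lengths in m; the calibration is good to about 2 mm. A picture is of the moment at which its call begins.
- bot.job_done(): hands the job in; it is judged then, once.
Trained networks look in a picture, given as the dict that the camera call returned (one of the last four; its "shot" number tells which), for a name from the list of things; names that differ only in an ending like _2 or _b are one class to them, and where a whole thing is asked for, a point or a joint stands for the part that bears it (a point fixed in the world has none). Each returns a list of dicts, best first, with "p" (0 to 1); they miss things now and then, are a little off and sometimes report something else, mostly with a low value. They report only what shows in the picture. A call takes as long as a camera call. They do not tell look-alikes from the thing itself.
- bot.find_in(picture, name): "xyz" ([x, y, z] in m, in the coordinates of the camera as it stood for that picture, good to about 4 mm: the middle of the surface that is visible of it).
- bot.regions_of(picture, name): "mask" (420x560 bool, what is visible of it).
- bot.place_of(picture, name): "xyz" ([x, y, z] in m, in the coordinates of the camera as it stood for that picture, good to about 4 mm: a listed point, or the origin of a listed thing).
The state is a dict: "clock": time; "joint_pos": joint angles; "joint_vel": joint speeds; "tau": joint torques, N m; "eef_pos": TCP position; "tool_rot": TCP orientation; "ft_force": force on the tool from outside, world axes, zero at the start; "ft_torque": the same for the moment, N m; "grip_width": finger opening in m; "grasp_force": force on a finger pad.
Only numpy, scipy, OpenCV 4.12 (cv2) and the standard library are available. Lean on these libraries where they do the work, as an engineer would, in place of code of your own. Each camera call takes 0.05 s, during which the arm holds its last target. There are 200 camera calls.

TASK

With the scoop, take at least three of the ball biscuits from the tray and tip them into the top of the dispenser while its gate is shut, then put the scoop back in the tray. Next lift the sprung gate by its grip bar to half its travel, never near wide open, so that at least three biscuits roll out into the drop tray, and finish while still holding the gate half open. Do not touch the biscuits with the gripper, and leave the jar, the loaf and the roll where they are.

Things in the scene. Friction and masses are not known exactly. Their poses are not given: they have to be found in the camera images.
- dispenser: Wooden counter dispenser, fixed, 240 (x) x 120 (y) x 165 mm high. Origin on the counter; own x runs down the chute, z up; yaw within 0.25 rad. Open-topped hopper inside x -60..+44, y -52..+52 mm, rim z = 165; floor slopes down 22 degrees to +x, z from 92 to 45. Gate at x = 56 mm. Beyond it, to x = 165, the open drop tray, floor z = 5, walls 50 mm high.
- hopper_mouth (a point): Centre of the hopper's open mouth, 104 x 104 mm inside, at rim height (165 mm above the counter); axes as the dispenser.
- drop_tray (a point): Centre of the drop tray's floor (about 115 x 114 mm); axes as the dispenser.
- gate (a joint): Height of the sprung steel gate in m: 0 shut (down), 0.08 full travel up, half travel 0.04. Springs and weight pull it down: 6 N at 0, rising evenly to about 14 N at half and 22 N at full travel. Let go, it snaps shut. At half travel the biscuits roll out under it; its polished plate hardly drags on them.
- gate_grip (a point): Centre of the black grip bar on top of the gate, 14 (x) x 60 (y) x 22 mm high, joined below to a steel plate 4 x 40 mm; 205 mm above the counter when shut, 40 mm above the hopper's rim; rises with the gate. Axes as the dispenser. Free all round for a grasp from above.
- tray: Aluminium biscuit tray, fixed, 94 (x) x 248 (y) x 35 mm high, walls and floor 4 mm thick (inside 86 x 240 mm). Origin under its centre on the counter; own y runs lengthwise, turned up to 0.25 rad. The scoop stands at its -y end, nose to +y; the biscuits lie at the +y end.
- scoop_grip (a point): Grasp point of the loose steel scoop (about 150 g), 75 mm above its underside, in its upright black handle post: 20 (scoop x) x 14 (scoop y) mm, 95 mm tall from the underside. Axes of the scoop: y points forward to the nose, z up. The post stands behind the pan; its back is 7 mm behind its centre line.
- scoop_lip (a point): Middle of the scoop's front edge, on the underside: 92 mm ahead of and 75 mm below scoop_grip. The flat pan is 80 wide (76 inside) x 85 mm long, from 7 to 92 mm ahead of the post's centre line; floor 2 mm thick, open in front, walls 30 mm high at the back and along the sides except the foremost 20 mm, which is a bare flat lip. The pan is polished: biscuits slide on it. Axes as the scoop.
- biscuit1_center (a point): Centre of ball biscuit 1 of 5 alike: brown, round, 24 mm diameter, 11 g; it rolls.
- biscuit2_center (a point): Centre of ball biscuit 2 of 5 alike: brown, round, 24 mm diameter, 11 g; it rolls.
- biscuit3_center (a point): Centre of ball biscuit 3 of 5 alike: brown, round, 24 mm diameter, 11 g; it rolls.
- biscuit4_center (a point): Centre of ball biscuit 4 of 5 alike: brown, round, 24 mm diameter, 11 g; it rolls.
- biscuit5_center (a point): Centre of ball biscuit 5 of 5 alike: brown, round, 24 mm diameter, 11 g; it rolls.
- jam_jar_mid (a point): Bystander: jam jar, 66 mm diameter, 95 mm high; its centre.
- loaf_mid (a point): Bystander: long loaf 160 x 84 x 84 mm; its centre.
- roll_mid (a point): Bystander: round bread roll 84 mm diameter, 48 mm high; its centre.
Not all that is in view belongs to the job. There is more than one size of the part that bears scoop_grip; the job needs the largest.

How it is judged:
By the outcome, as a careful person would: the job done as asked, in the order asked, and still so for the second after the job is handed in, while the arm keeps its last pose, push and grip.
It also fails if it takes over 72 s, if anything falls off the work surface, if the arm or the gripper's body presses on something with over 40 N, if the wrist force passes 120 N, or if a joint passes its speed limit or range.

## Working session

There is one attempt and no reset: what is moved stays moved. The work goes in short steps, Python scripts to look and compute and a tool call to move; the robot and the scene stay as the last step left them, time stands still between calls to the robot, and variables do not carry over. Pictures are saved under pics/ and viewed, at most 10 in all, crops included, and the job is handed in when it is done.

Besides the shell and the picture viewer there is one more tool, called after "Call:" by a JSON object that holds its "name" and its "arguments", one argument or row to a line. carry_out: Moves the arm, as the interface text tells. Its arguments: {"type":"object","properties":{"increments":{"type":"array","items":{"type":"number"}}},"required":["increments"]}

```bash
mkdir -p pics; cat > h.py <<'E'
import numpy as np, cv2
from scipy.spatial.transform import Rotation as R
from workcell import bot
def att(c):
    a=np.array(c["attitude"],float)
    return a if a.shape==(3,3) else R.from_quat(a).as_matrix()
def w(c,p): return att(c)@np.array(p)+np.array(c["eye"])
def cloud(c):
    z=c["range_z"]; K=c["mtx"]; v,u=np.indices(z.shape)
    P=np.stack([(u-K[0,2])/K[0,0]*z,(v-K[1,2])/K[1,1]*z,z],-1)
    return P@att(c).T+np.array(c["eye"])
def px(c,p):
    q=att(c).T@(np.array(p)-np.array(c["eye"])); q=c["mtx"]@q; return (q[:2]/q[2]).round().astype(int)
E
python3 - <<'E'
from h import *
for n in ("scene","top"):
    c=bot.camera(n); cv2.imwrite(f"pics/{n}0.png",c["pixels"]); print(n,c["eye"],c["attitude"])
    for t in ["dispenser","hopper_mouth","drop_tray","gate_grip","tray","scoop_grip","scoop_lip","biscuit1_center","jam_jar_mid","loaf_mid","roll_mid"]:
        for d in bot.place_of(c,t)[:6]:
            p=w(c,d["xyz"]); print(t,round(d["p"],2),p.round(3),px(c,p))
print(bot.get_obs())
E
```

```text
scene [ 1.10311867 -0.19030927  0.95921151] [ 0.7703051   0.55126491 -0.18534644 -0.26150288]
dispenser 0.97 [ 0.512  0.147 -0.006] [326 234]
hopper_mouth 0.71 [0.5   0.148 0.167] [330 189]
hopper_mouth 0.2 [ 0.493 -0.189  0.017] [203 258]
drop_tray 0.64 [0.623 0.158 0.005] [346 264]
drop_tray 0.41 [ 0.491 -0.188  0.019] [203 257]
gate_grip 0.92 [0.565 0.147 0.206] [343 199]
gate_grip 0.48 [ 0.447 -0.207  0.013] [193 246]
tray 0.65 [ 0.474 -0.219 -0.002] [191 259]
scoop_grip 0.88 [ 0.453 -0.48   0.053] [ 79 270]
scoop_grip 0.73 [ 0.499 -0.32   0.076] [147 262]
scoop_grip 0.58 [ 0.288 -0.251  0.056] [163 196]
scoop_lip 0.84 [ 0.468 -0.411 -0.005] [116 278]
scoop_lip 0.74 [ 0.478 -0.229 -0.   ] [187 261]
scoop_lip 0.56 [ 0.334 -0.302 -0.   ] [151 226]
biscuit1_center 0.44 [ 0.447 -0.203  0.012] [194 246]
jam_jar_mid 0.84 [ 0.742 -0.087  0.043] [271 329]
loaf_mid 0.21 [ 0.485 -0.127  0.016] [226 249]
roll_mid 0.74 [0.53  0.408 0.024] [416 208]
roll_mid 0.51 [ 0.449 -0.206  0.014] [193 246]
top [ 0.39036364 -0.01054652  1.3036953 ] [ 0.7096202  -0.70224413  0.03915487 -0.04194341]
dispen
[... 1105 characters left out ...]
, 'joint_pos': array([1.13499934e+00, 2.40582863e-01, 4.99870286e-03, 1.33519289e+00,
       3.52241371e-05, 1.57077282e+00]), 'joint_vel': array([-1.79738234e-03, -2.93494426e-04, -1.46403406e-04,  4.53120535e-04,
       -2.32050439e-06, -1.48838528e-04]), 'tau': array([-6.61560971e-04, -3.72219336e+01,  2.52693325e+01,  1.29514330e-03,
       -1.18549415e-04, -6.24706260e-06]), 'eef_pos': array([0.21105762, 0.45327316, 0.23131454]), 'tool_rot': array([ 2.16166810e-01,  9.76356446e-01,  1.32202056e-05, -1.51113584e-05]), 'ft_force': array([ 0.20724961, -0.34076242,  0.35534592]), 'ft_torque': array([0.00959933, 0.01469186, 0.03035571]), 'grasp_force': 0.0, 'grip_width': 0.08538483150313017}
```

```bash
python3 - <<'E'
import cv2
a=cv2.imread("pics/top0.png");b=cv2.imread("pics/scene0.png")
cv2.imwrite("pics/c1.png",cv2.resize(a,(800,600)))
cv2.imwrite("pics/c2.png",cv2.resize(a[190:290,300:440],(800,571),interpolation=cv2.INTER_CUBIC))
E
python3 - <<'E'
from h import *
c=bot.camera("top");P=cloud(c);np.save("P.npy",P)
# tray edges: rim points z~.035
m=(abs(P[...,2]-.035)<.005)&(P[...,0]>.38)&(P[...,0]<.58)&(P[...,1]>-.38)&(P[...,1]<-.06)
q=P[m][:,:2].astype(np.float32);print("tray",len(q),cv2.minAreaRect(q))
m=(abs(P[...,2]-.165)<.006)&(P[...,0]>.38)&(P[...,0]<.64)&(P[...,1]>.04)&(P[...,1]<.26)
q=P[m][:,:2].astype(np.float32);print("rim",len(q),cv2.minAreaRect(q))
m=(P[...,2]>.208)&(P[...,2]<.23)&(P[...,0]>.5)&(P[...,0]<.62)&(P[...,1]>.1)&(P[...,1]<.2)
q=P[m][:,:2].astype(np.float32);print("bar",len(q),cv2.minAreaRect(q),P[m][:,2].mean())
m=(P[...,2]>.085)&(P[...,2]<.105)&(P[...,0]>.44)&(P[...,0]<.55)&(P[...,1]>-.37)&(P[...,1]<-.27)
q=P[m][:,:2].astype(np.float32);print("post",len(q),cv2.minAreaRect(q),P[m].mean(0))
E
```

```text
tray 503 ((0.4753228724002838, -0.2205023467540741), (0.09421778470277786, 0.24896638095378876), 10.0101957321167)
rim 719 ((0.5094326734542847, 0.1493034064769745), (0.1381240040063858, 0.12043222784996033), 5.192017078399658)
bar 174 ((0.5644037127494812, 0.15470874309539795), (0.014597136527299881, 0.0583730973303318), 4.7790141105651855) 0.21465583341558891
post 55 ((0.49370265007019043, -0.3182101249694824), (0.019445715472102165, 0.015561199747025967), 11.052267074584961) [ 0.49326242 -0.31677477  0.09708594]
```

View pics/c1.png

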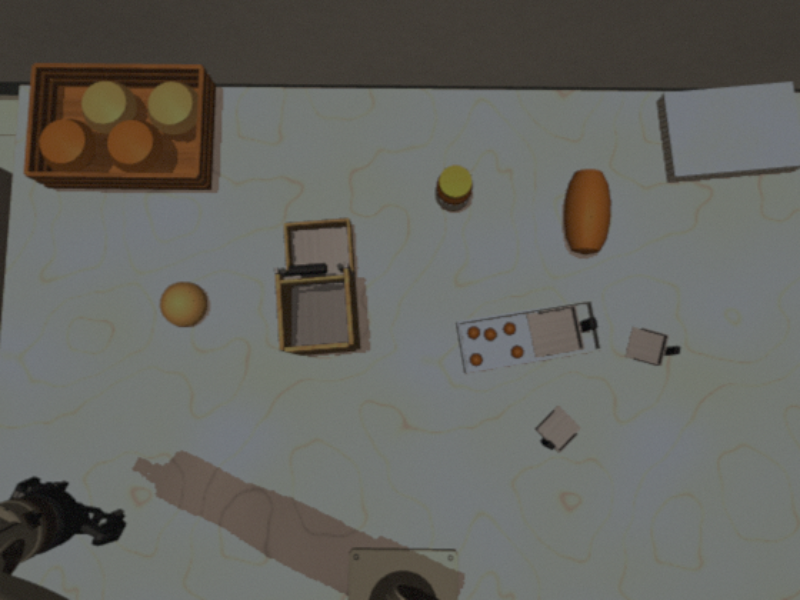

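View pics/c2.png

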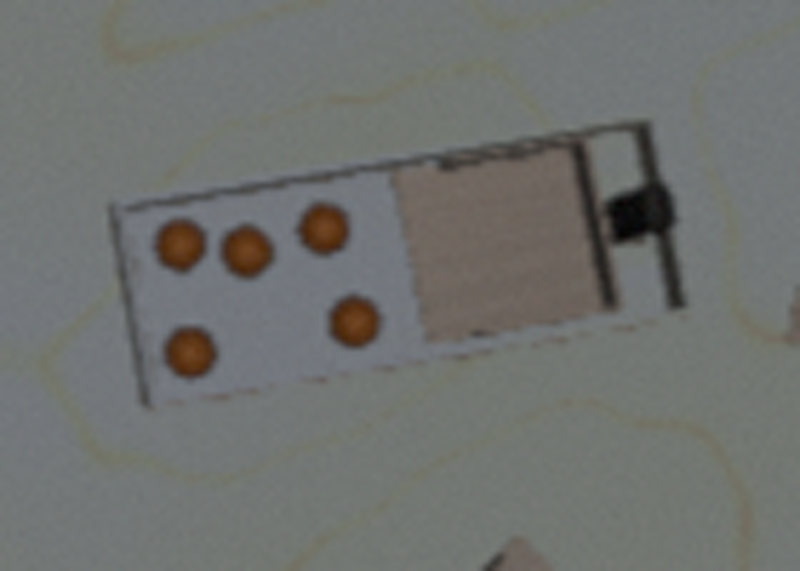

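Top view (560-px scale): possible scoop posts are (414,226) in the tray, (470,244) and (386,311) smaller ones on the counter. I choose (414,226): it stands 97 mm high and sits in the tray; the crop confirms it, with 5 biscuits ahead of its nose at the tray's +y end (crop px x 180–355).

```bash
cat >> h.py <<'E'
def rows(target,yaw,n,o=None,profile=None):
    """rows of tool shift(cm)+turn taking the present TCP to target with tool y at world angle yaw"""
    o=o or bot.get_obs(); p=np.array(o["eef_pos"]); M=R.from_quat(o["tool_rot"]).as_matrix()
    y0=np.arctan2(M[1,1],M[0,1]); dy=-(yaw-y0)/n; D=(np.array(target)-p)/n
    out=[]
    for i in range(n):
        out.append(list((M.T@D*100).round(2))+[round(dy,3)]); M=M@R.from_euler("z",dy).as_matrix()
    return out
E
python3 - <<'E'
from h import *
for r in rows([.4937,-.318,.231],np.radians(-80),15): print(r)
print(bot.get_obs()["clock"])
E
```

```text
[np.float64(-3.88), np.float64(-3.87), np.float64(0.0), np.float64(0.169)]
[np.float64(-4.47), np.float64(-3.16), np.float64(0.0), np.float64(0.169)]
[np.float64(-4.94), np.float64(-2.36), np.float64(0.0), np.float64(0.169)]
[np.float64(-5.27), np.float64(-1.5), np.float64(0.0), np.float64(0.169)]
[np.float64(-5.44), np.float64(-0.59), np.float64(0.0), np.float64(0.169)]
[np.float64(-5.47), np.float64(0.33), np.float64(0.0), np.float64(0.169)]
[np.float64(-5.33), np.float64(1.24), np.float64(0.0), np.float64(0.169)]
[np.float64(-5.05), np.float64(2.12), np.float64(0.0), np.float64(0.169)]
[np.float64(-4.62), np.float64(2.94), np.float64(0.0), np.float64(0.169)]
[np.float64(-4.06), np.float64(3.67), np.float64(0.0), np.float64(0.169)]
[np.float64(-3.39), np.float64(4.3), np.float64(0.0), np.float64(0.169)]
[np.float64(-2.62), np.float64(4.81), np.float64(0.0), np.float64(0.169)]
[np.float64(-1.77), np.float64(5.18), np.float64(0.0), np.float64(0.169)]
[np.float64(-0.88), np.float64(5.41), np.float64(0.0), np.float64(0.169)]
[np.float64(0.04), np.float64(5.48), np.float64(0.0), np.float64(0.169)]
1.25
```

Call:
{"name": "carry_out", "arguments": {
  "increments": [8.5, -3.9, -3.9, 0, 0.169, 8.5, -4.5, -3.2, 0, 0.169, 8.5, -4.9, -2.4, 0, 0.169, 8.5, -5.3, -1.5, 0, 0.169, 8.5, -5.4, -0.6, 0, 0.169]
}}

```text
clock: 1.88
eef_pos: [0.305, 0.1938, 0.2316]
tool_rot: [0.6, 0.8, 0.001, 0.0]
ft_force: [0.5, 0.5, 0.6]
grip_width: 0.0854
grasp_force: 0.0
```

Call:
{"name": "carry_out", "arguments": {
  "increments": [8.5, -5.5, 0.3, 0, 0.169, 8.5, -5.3, 1.2, 0, 0.169, 8.5, -5.0, 2.1, 0, 0.169, 8.5, -4.6, 2.9, 0, 0.169, 8.5, -4.1, 3.7, 0, 0.169]
}}

```text
clock: 2.5
eef_pos: [0.3978, -0.0635, 0.2316]
tool_rot: [0.875, 0.484, 0.001, 0.0]
ft_force: [0.9, 0.8, 0.2]
grip_width: 0.0849
grasp_force: 0.0
```

Call:
{"name": "carry_out", "arguments": {
  "increments": [8.5, -3.4, 4.3, 0, 0.169, 8.5, -2.6, 4.8, 0, 0.169, 8.5, -1.8, 5.2, 0, 0.169, 8.5, -0.9, 5.4, 0, 0.169, 8.5, 0, 5.5, 0, 0.169]
}}

```text
clock: 3.12
eef_pos: [0.4905, -0.3216, 0.2313]
tool_rot: [0.997, 0.082, 0.0, 0.0]
ft_force: [1.5, 1.0, 0.7]
grip_width: 0.0851
grasp_force: 0.0
```

Call:
{"name": "carry_out", "arguments": {
  "increments": [8.5, 0.4, -0.3, 4.0, 0, 8.5, 0, 0, 5.0, 0, 8.5, 0, 0, 5.0, 0, 8.5, 0, 0, 3.1, 0, 6, 0, 0, 0, 0]
}}

```text
clock: 3.75
eef_pos: [0.4912, -0.3146, 0.0573]
tool_rot: [0.996, 0.085, -0.003, -0.002]
ft_force: [0.7, -0.6, 0.2]
grip_width: 0.069
grasp_force: 0.0
```

Call:
{"name": "carry_out", "arguments": {
  "increments": [3, 0, 0, 0, 0, 2, 0, 0, 0, 0, 1, 0, 0, 0, 0, 0, 0, 0, 0, 0, 0, 0, 0, 0, 0]
}}

```text
clock: 4.38
eef_pos: [0.4947, -0.3168, 0.0622]
tool_rot: [0.996, 0.085, 0.001, 0.001]
ft_force: [0.3, -0.8, 5.6]
grip_width: 0.0131
grasp_force: 59.2
```

```bash
python3 - <<'E'
from h import *
c=bot.camera("scene"); cv2.imwrite("pics/s1.png",cv2.resize(c["pixels"][190:330,80:270],(800,590),interpolation=cv2.INTER_CUBIC))
o=bot.get_obs();print(o["eef_pos"],o["tool_rot"],o["grip_width"],o["grasp_force"],o["ft_force"],o["clock"])
print(rows([.5,.1,.06],np.radians(-80),1)[0])
E
```

```text
[ 0.49468515 -0.31686602  0.06222297] [0.99635889 0.08523804 0.00149667 0.00109171] 0.013279624056773224 59.18473184108734 [ 0.03936498 -0.75780082  5.78700724] 4.425
[np.float64(7.6), np.float64(-40.99), np.float64(0.14), np.float64(-0.004)]
```

View pics/s1.png

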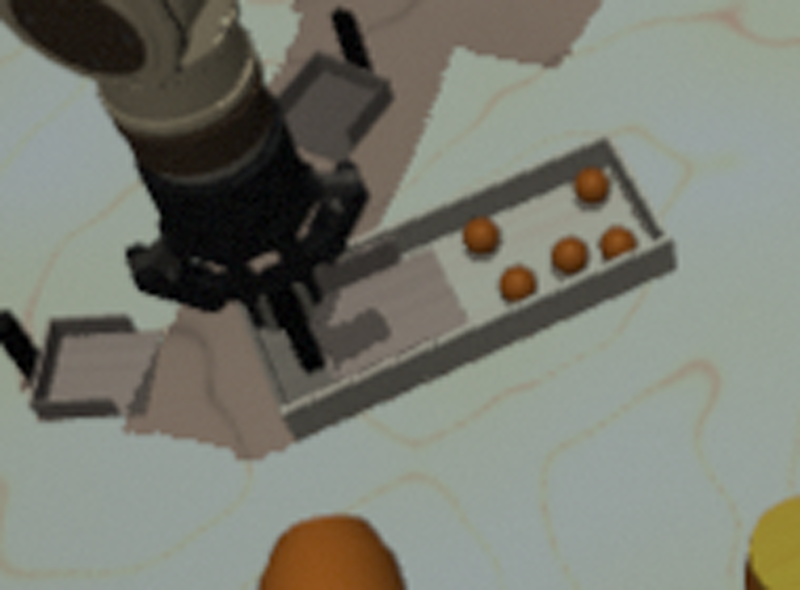

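The scoop is gripped (width 13 mm, post held), with all five biscuits ahead of the lip between crop px (480,235) and (618,243). Now I push it forward.

Call:
{"name": "carry_out", "arguments": {
  "increments": [0, -0.1, -0.5, -0.1, 0, 0, 0, -1, 0, 0, 0, 0, -1, 0, 0, 0, 0, -1, 0, 0, 0, 0, -1, 0, 0]
}}

```text
clock: 5.05
eef_pos: [0.4855, -0.2716, 0.0622]
tool_rot: [0.996, 0.085, 0.001, 0.001]
ft_force: [0.2, -1.4, 5.2]
grip_width: 0.0133
grasp_force: 59.1
```

Call:
{"name": "carry_out", "arguments": {
  "increments": [0, 0, -1, 0, 0, 0, 0, -1, 0, 0, 0, 0, -1, 0, 0, 0, 0, -1, 0, 0, 0, 0, -1, 0, 0]
}}

```text
clock: 5.68
eef_pos: [0.477, -0.2224, 0.0622]
tool_rot: [0.996, 0.085, 0.001, 0.001]
ft_force: [0.1, -1.1, 6.0]
grip_width: 0.0133
grasp_force: 59.2
```

Call:
{"name": "carry_out", "arguments": {
  "increments": [0, 0, -0.7, 0, 0, 0, 0, -0.6, 0, 0, 0, 0, -0.6, 0, 0, 0, 0, -0.5, 0, 0, 0, 0, -0.2, 0, 0]
}}

```text
clock: 6.3
eef_pos: [0.4725, -0.1968, 0.0622]
tool_rot: [0.996, 0.086, 0.001, 0.001]
ft_force: [0.2, -2.5, 5.0]
grip_width: 0.0134
grasp_force: 59.2
```

```bash
python3 - <<'E'
from h import *
c=bot.camera("scene"); cv2.imwrite("pics/s2.png",cv2.resize(c["pixels"][190:330,80:270],(800,590),interpolation=cv2.INTER_CUBIC))
o=bot.get_obs();print(o["eef_pos"],o["tool_rot"],o["grip_width"],o["ft_force"],o["clock"])
for d in bot.find_in(c,"biscuit1_center"): print(round(d["p"],2),w(c,d["xyz"]).round(3))
E
```

```text
[ 0.47249091 -0.19659109  0.06215828] [9.96326995e-01 8.56239332e-02 8.31701737e-04 6.07005686e-04] 0.013439974080999985 [ 0.47007037 -0.87285968  6.55293858] 6.35
0.57 [ 0.445 -0.142  0.02 ]
```

View pics/s2.png

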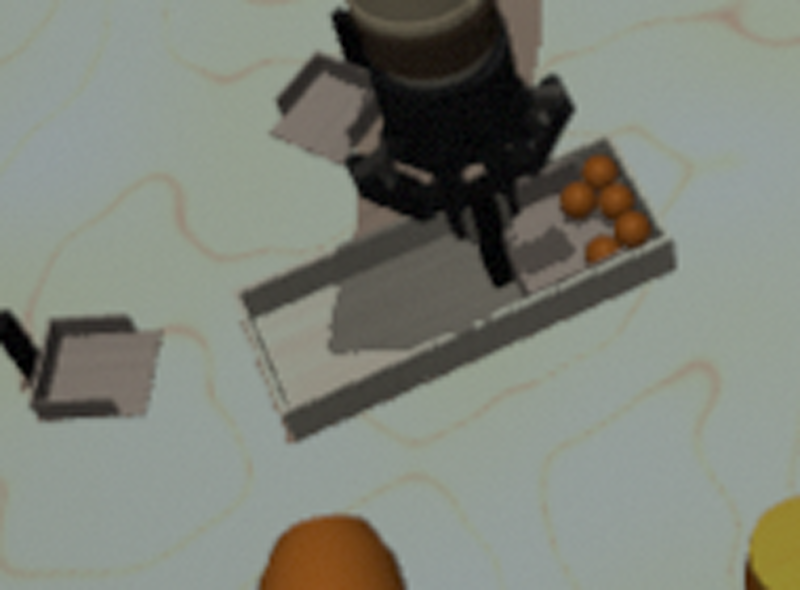

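Three biscuits sit against the end wall (crop px (600,170)–(632,228)) and two just behind; the lip is about 5 mm from the wall. Push the last bit, lift slowly, check.

Call:
{"name": "carry_out", "arguments": {
  "increments": [0, 0, -0.2, 0, 0, 0, 0, -0.2, 0, 0, 0, 0, -0.1, 0, 0, 0, 0, 0, 0, 0, 0, 0, 0, -0.4, 0]
}}

```text
clock: 7.02
eef_pos: [0.4709, -0.193, 0.0652]
tool_rot: [0.996, 0.085, -0.0, 0.002]
ft_force: [2.8, -6.0, -2.7]
grip_width: 0.0134
grasp_force: 58.3
```

Call:
{"name": "carry_out", "arguments": {
  "increments": [0, 0, 0, -0.6, 0, 0, 0, 0, -0.8, 0, 0, 0, 0, -0.8, 0, 0, 0, 0, -0.5, 0, 0, 0, 0, -0.2, 0]
}}

```text
clock: 7.65
eef_pos: [0.4706, -0.1925, 0.094]
tool_rot: [0.996, 0.085, -0.001, 0.001]
ft_force: [-0.8, -0.3, -1.4]
grip_width: 0.0135
grasp_force: 58.9
```

```bash
python3 - <<'E'
from h import *
c=bot.camera("scene"); cv2.imwrite("pics/s3.png",cv2.resize(c["pixels"][190:330,80:270],(800,590),interpolation=cv2.INTER_CUBIC))
o=bot.get_obs();print(o["eef_pos"],o["tool_rot"],o["grip_width"],o["ft_force"],o["clock"])
E
```

```text
[ 0.47035391 -0.19130649  0.09398873] [ 9.96349906e-01  8.53576681e-02 -6.44879005e-04 -7.19824094e-04] 0.013164345772011964 [ 0.13074954  0.46696751 -1.40379227] 7.7
```

View pics/s3.png

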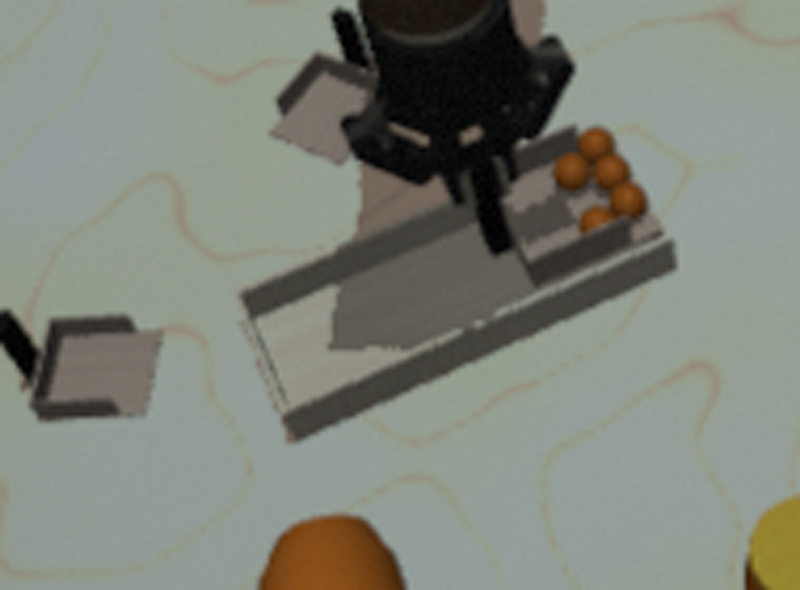

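All five biscuits are on the raised pan (crop px (572,170)–(628,200), one at (597,220)). Now I carry it with forward acceleration, so they roll back, then stop over the hopper.

Call:
{"name": "carry_out", "arguments": {
  "increments": [0, 0, -0.1, -1.0, 0, 0, 0, -0.5, -1.4, 0, 0, 0.1, -0.8, -1.6, 0, 0, 0.3, -1.1, -1.6, 0, 0, 0.6, -1.4, -1.6, 0]
}}

```text
clock: 8.32
eef_pos: [0.4745, -0.151, 0.1679]
tool_rot: [0.996, 0.085, 0.0, 0.0]
ft_force: [1.2, -0.1, -1.9]
grip_width: 0.0134
grasp_force: 58.9
```

Call:
{"name": "carry_out", "arguments": {
  "increments": [0, 0.9, -1.7, -1.6, 0, 0, 1.1, -1.9, -1.5, 0, 0, 1.2, -2.1, -1.4, 0, 0, 1.2, -2.3, -1.2, 0, 0, 1.1, -2.5, -0.8, 0]
}}

```text
clock: 8.95
eef_pos: [0.5111, -0.0375, 0.2331]
tool_rot: [0.996, 0.085, 0.001, -0.0]
ft_force: [0.1, -0.2, -1.7]
grip_width: 0.0129
grasp_force: 58.9
```

Call:
{"name": "carry_out", "arguments": {
  "increments": [0, 0.9, -2.6, -0.4, 0, 0, 0.7, -2.7, 0, 0, 0, 0.4, -2.7, 0, 0, 0, 0.2, -1.4, 0, 0, 0, 0, 0, 0, 0]
}}

```text
clock: 9.57
eef_pos: [0.5162, 0.0581, 0.2358]
tool_rot: [0.996, 0.086, 0.0, 0.0]
ft_force: [1.0, -0.6, -2.3]
grip_width: 0.0133
grasp_force: 59.0
```

Call:
{"name": "carry_out", "arguments": {
  "increments": [0, 0, 0, 0, 0, 0, 0, 0, 0, 0, 0, 0, 0, 0, 0, 0, 0, 0, 0, 0, 0, 0, 0, 0, 0]
}}

```text
clock: 10.2
eef_pos: [0.5164, 0.057, 0.2353]
tool_rot: [0.996, 0.085, -0.0, 0.0]
ft_force: [-0.4, -0.0, -1.1]
grip_width: 0.0133
grasp_force: 59.0
```

```bash
python3 - <<'E'
from h import *
c=bot.camera("top"); s=bot.camera("scene")
a=cv2.resize(c["pixels"][130:290,140:300],(400,400)); b=cv2.resize(s["pixels"][120:280,240:400],(400,400))
cv2.imwrite("pics/s4.png",np.hstack([a,b]))
o=bot.get_obs();print(o["eef_pos"],o["tool_rot"],o["grip_width"],o["ft_force"],o["clock"])
E
```

```text
[0.51641096 0.05719682 0.23529878] [ 9.96360040e-01  8.52447685e-02 -9.11717739e-08 -1.69393823e-07] 0.013207877599416398 [-0.15877067  0.17358771 -1.07986909] 10.3
```

View pics/s4.png

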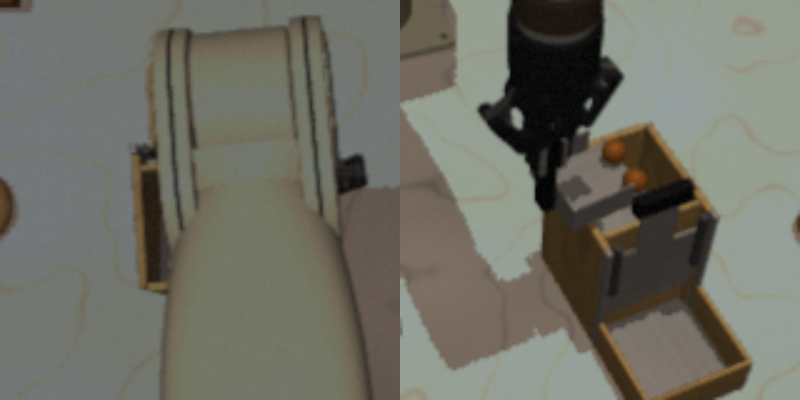

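Two biscuits remain near the lip (right half, px (614,150) and (636,180)); I snap the scoop back to leave them behind.

Call:
{"name": "carry_out", "arguments": {
  "increments": [0, 0, 5.5, 0, 0, 0, 0, 2, 0, 0, 0, 0, 0, 0, 0, 0, 0, 0, 0, 0, 0, 0, 0, 0, 0]
}}

```text
clock: 10.92
eef_pos: [0.529, -0.0157, 0.2353]
tool_rot: [0.996, 0.086, -0.0, -0.0]
ft_force: [-0.9, 0.2, -1.5]
grip_width: 0.0131
grasp_force: 59.3
```

```bash
python3 - <<'E'
from h import *
c=bot.camera("top"); s=bot.camera("scene")
a=cv2.resize(c["pixels"][130:290,140:300],(400,400)); b=cv2.resize(s["pixels"][120:280,240:400],(400,400))
cv2.imwrite("pics/s5.png",np.hstack([a,b]))
o=bot.get_obs();print(o["eef_pos"],o["tool_rot"],o["grip_width"],o["ft_force"],o["clock"])
E
```

```text
[ 0.52906198 -0.01581291  0.23539607] [ 9.96299069e-01  8.59543824e-02  4.95850649e-05 -7.63495104e-05] 0.013270773564387297 [ 0.02240122 -0.01799455 -1.76662495] 11.025
```

View pics/s5.png

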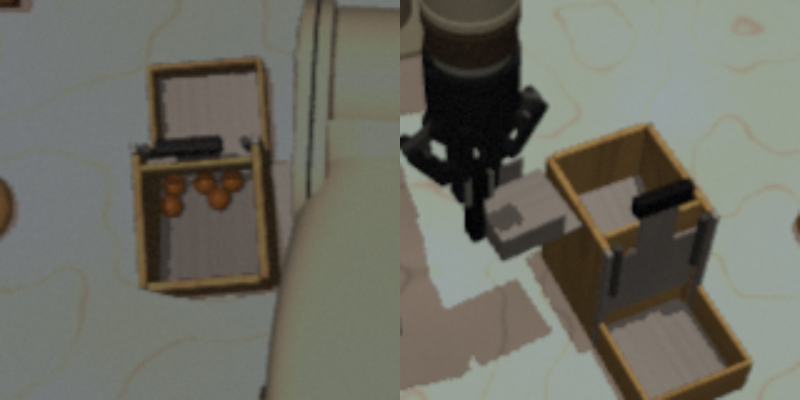

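All five biscuits lie in the hopper (left half, px (165–235, 180–205)) and the pan is empty. Now the scoop goes back to the tray.

Call:
{"name": "carry_out", "arguments": {
  "increments": [0, -1.5, 4.5, 0, 0, 0, -2, 6, 0, 0, 0, -2, 6, 0, 0, 0, -1.5, 6, 0, 0, 0, -1.5, 5.6, 0, 0]
}}

```text
clock: 11.65
eef_pos: [0.4933, -0.308, 0.2355]
tool_rot: [0.996, 0.086, 0.0, 0.0]
ft_force: [0.5, 0.7, -1.0]
grip_width: 0.0129
grasp_force: 59.4
```

Call:
{"name": "carry_out", "arguments": {
  "increments": [0, 0, 0, 3, 0, 0, 0, 0, 3, 0, 0, 0, 0, 3, 0, 0, 0, 0, 2, 0, 0, 0, 0, 0, 0]
}}

```text
clock: 12.28
eef_pos: [0.4923, -0.3052, 0.1234]
tool_rot: [0.996, 0.086, -0.002, -0.001]
ft_force: [0.2, 0.4, -1.1]
grip_width: 0.0133
grasp_force: 59.5
```

```bash
python3 - <<'E'
from h import *
o=bot.get_obs();print(o["eef_pos"],o["tool_rot"],o["ft_force"],o["clock"])
print(rows([.493,-.3075,.0622],np.radians(-80),1)[0])
E
```

```text
[ 0.49228441 -0.30522784  0.12341157] [ 0.99631856  0.08569919 -0.00175668 -0.00137214] [ 0.2038439   0.39494585 -1.09711878] 12.275
[np.float64(0.05), np.float64(0.25), np.float64(6.12), np.float64(-0.003)]
```

Call:
{"name": "carry_out", "arguments": {
  "increments": [0, -0.1, 0, 1.5, 0, 0, 0, 0, 1.5, 0, 0, 0, 0, 1.3, 0, 0, 0, 0, 1, 0, 0, 0, 0, 0.7, 0]
}}

```text
clock: 12.9
eef_pos: [0.4921, -0.3066, 0.0645]
tool_rot: [0.996, 0.085, -0.0, -0.0]
ft_force: [0.2, 0.4, -1.4]
grip_width: 0.0133
grasp_force: 59.6
```

Call:
{"name": "carry_out", "arguments": {
  "increments": [0, 0, 0, 0.2, 0, 0, 0, 0, 0, 0, 0, 0, 0, 0, 0, 0, 0, 0, 0, 0, 0, 0, 0, 0, 0]
}}

```text
clock: 13.52
eef_pos: [0.4925, -0.3068, 0.0636]
tool_rot: [0.996, 0.085, 0.0, 0.0]
ft_force: [0.2, -0.1, -1.1]
grip_width: 0.0132
grasp_force: 59.6
```

Call:
{"name": "carry_out", "arguments": {
  "increments": [0, 0, 0, 0.2, 0, 0, 0, 0, 0, 0, 1.5, 0, 0, 0, 0, 2.5, 0, 0, 0, 0, 5, 0, 0, 0, 0]
}}

```text
clock: 14.15
eef_pos: [0.4923, -0.3066, 0.0611]
tool_rot: [0.996, 0.085, -0.0, -0.0]
ft_force: [-0.4, 0.3, -0.0]
grip_width: 0.0416
grasp_force: 0.0
```

Call:
{"name": "carry_out", "arguments": {
  "increments": [8.5, 0, 0, -1, 0, 8.5, 0, 0, -4, 0, 8.5, 0, 0, -5, 0, 8.5, 0, 0, -6, 0, 8.5, 0, 0, -6, 0]
}}

```text
clock: 14.78
eef_pos: [0.4921, -0.3065, 0.2839]
tool_rot: [0.996, 0.085, 0.0, 0.0]
ft_force: [0.9, -0.3, 0.5]
grip_width: 0.0849
grasp_force: 0.0
```

```bash
python3 - <<'E'
from h import *
c=bot.camera("scene"); cv2.imwrite("pics/s6.png",cv2.resize(c["pixels"][170:330,60:270],(787,600),interpolation=cv2.INTER_CUBIC))
o=bot.get_obs();print(o["eef_pos"],o["tool_rot"],o["grip_width"],o["ft_force"],o["clock"],o["joint_pos"])
for r in rows([.5645,.152,.282],np.radians(-175),10): print(*r)
E
```

```text
[ 0.49471757 -0.30814279  0.29360914] [0.99632466 0.08529118 0.00633785 0.00473571] 0.08508455083837353 [ 1.15420465 -1.08450841  6.82862454] 14.825 [-5.57069541e-01  3.84305828e-01  3.64993864e-01  1.53566076e+00
  1.19113769e-05  2.41372799e+00]
1.47 -4.42 0.09 0.165
0.72 -4.6 0.09 0.165
-0.05 -4.65 0.09 0.165
-0.81 -4.58 0.09 0.165
-1.56 -4.39 0.09 0.165
-2.26 -4.07 0.09 0.165
-2.9 -3.64 0.09 0.165
-3.46 -3.12 0.09 0.165
-3.92 -2.51 0.09 0.165
-4.28 -1.83 0.09 0.165
```

View pics/s6.png

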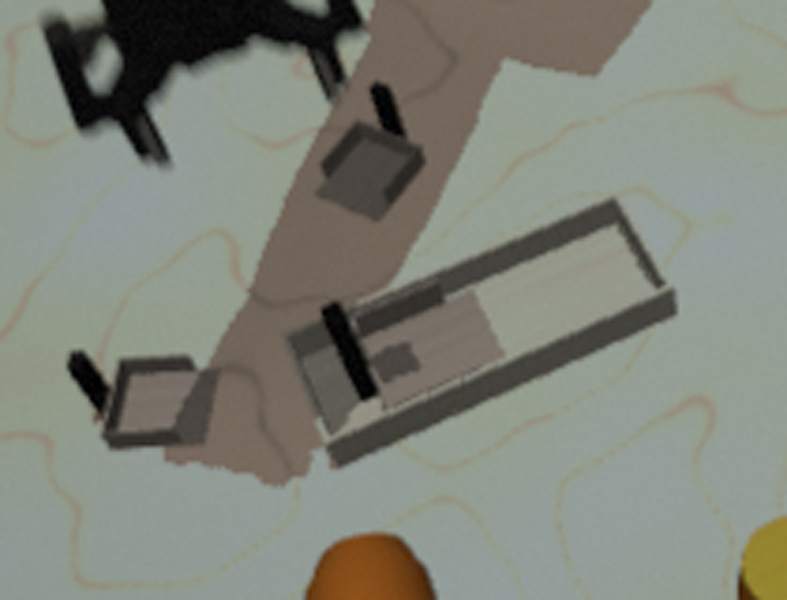

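Scoop stands upright in the tray, (345,350) in the crop. Next, the gate.

```bash
python3 - <<'E'
from h import *
for r in rows([.5645,.152,.282],np.radians(5),10): print(*r)
E
```

```text
1.47 -4.42 0.09 -0.149
2.11 -4.15 0.09 -0.149
2.7 -3.79 0.09 -0.149
3.23 -3.35 0.09 -0.149
3.69 -2.83 0.09 -0.149
4.07 -2.26 0.09 -0.149
4.36 -1.63 0.09 -0.149
4.55 -0.96 0.09 -0.149
4.65 -0.28 0.09 -0.149
4.64 0.41 0.09 -0.149
```

Call:
{"name": "carry_out", "arguments": {
  "increments": [8.5, 1.5, -4.4, 0, -0.149, 8.5, 2.1, -4.1, 0, -0.149, 8.5, 2.7, -3.8, 0, -0.149, 8.5, 3.2, -3.3, 0, -0.149, 8.5, 3.7, -2.8, 0, -0.149]
}}

```text
clock: 15.45
eef_pos: [0.5279, -0.0765, 0.2819]
tool_rot: [0.896, 0.444, 0.0, 0.0]
ft_force: [0.5, 0.2, 0.2]
grip_width: 0.0848
grasp_force: 0.0
```

Call:
{"name": "carry_out", "arguments": {
  "increments": [8.5, 4.1, -2.3, 0, -0.149, 8.5, 4.4, -1.6, 0, -0.149, 8.5, 4.6, -1.0, 0, -0.149, 8.5, 4.6, -0.3, 0, -0.149, 8.5, 4.6, 0.4, 0, -0.149]
}}

```text
clock: 16.08
eef_pos: [0.5619, 0.1543, 0.2819]
tool_rot: [0.673, 0.74, 0.0, 0.0]
ft_force: [0.9, -0.6, 0.5]
grip_width: 0.0854
grasp_force: 0.0
```

Call:
{"name": "carry_out", "arguments": {
  "increments": [8.5, 0, 0, 0, 0, 8.5, 0, 0, 0, 0, 8.5, 0, 0, 0, 0, 8.5, 0, 0, 0, 0, 8.5, 0, 0, 0, 0]
}}

```text
clock: 16.7
eef_pos: [0.5619, 0.1519, 0.2815]
tool_rot: [0.675, 0.738, 0.0, 0.0]
ft_force: [-0.8, 0.1, 0.6]
grip_width: 0.085
grasp_force: 0.0
```

```bash
python3 - <<'E'
from h import *
o=bot.get_obs();print(o["eef_pos"],o["tool_rot"],o["grip_width"],o["clock"])
print(*rows([.5645,.1515,.186],np.radians(5),1)[0])
E
```

```text
[0.56193533 0.15193553 0.28148894] [6.75134751e-01 7.37694420e-01 8.85636748e-05 5.81923240e-05] 0.08495623329078004 16.7
-0.07 0.25 9.55 0.001
```

Call:
{"name": "carry_out", "arguments": {
  "increments": [8.5, 0, 0.2, 3, 0, 8.5, 0, 0, 3, 0, 8.5, 0, 0, 2.5, 0, 8.5, 0, 0, 1, 0, 8.5, 0, 0, 0, 0]
}}

```text
clock: 17.32
eef_pos: [0.5636, 0.1527, 0.186]
tool_rot: [0.675, 0.738, -0.0, -0.0]
ft_force: [0.3, 0.1, 0.5]
grip_width: 0.0853
grasp_force: 0.0
```

Call:
{"name": "carry_out", "arguments": {
  "increments": [5, 0, 0, 0, 0, 3, 0, 0, 0, 0, 2, 0, 0, 0, 0, 0, 0, 0, 0, 0, 0, 0, 0, 0, 0]
}}

```text
clock: 17.95
eef_pos: [0.5637, 0.153, 0.1869]
tool_rot: [0.675, 0.738, 0.0, -0.0]
ft_force: [-1.7, 0.3, 3.3]
grip_width: 0.0129
grasp_force: 59.3
```

```bash
python3 - <<'E'
from h import *
o=bot.get_obs();print(o["eef_pos"],o["tool_rot"],o["grip_width"],o["grasp_force"],o["ft_force"],o["clock"])
E
```

```text
[0.56369373 0.15298993 0.18685257] [ 6.74530950e-01  7.38246561e-01  1.09483236e-04 -8.42749371e-06] 0.012949690627123001 59.29320573806763 [-1.73919737  0.34401347  3.26845845] 17.95
```

Call:
{"name": "carry_out", "arguments": {
  "increments": [0, 0, 0, -0.6, 0, 0, 0, 0, -1, 0, 0, 0, 0, -1, 0, 0, 0, 0, -1, 0, 0, 0, 0, -0.4, 0]
}}

```text
clock: 18.58
eef_pos: [0.5636, 0.153, 0.2261]
tool_rot: [0.675, 0.738, -0.0, -0.0]
ft_force: [1.7, 1.8, -14.8]
grip_width: 0.0133
grasp_force: 58.5
```

Call:
{"name": "carry_out", "arguments": {
  "increments": [0, 0, 0, 0, 0, 0, 0, 0, 0, 0, 0, 0, 0, 0, 0, 0, 0, 0, 0, 0, 0, 0, 0, 0, 0]
}}

```text
clock: 19.2
eef_pos: [0.5636, 0.153, 0.2261]
tool_rot: [0.675, 0.738, -0.0, -0.0]
ft_force: [1.1, 2.2, -14.2]
grip_width: 0.0131
grasp_force: 58.5
```

```bash
python3 - <<'E'
from h import *
s=bot.camera("scene"); cv2.imwrite("pics/s7.png",cv2.resize(s["pixels"][130:290,250:410],(600,600)))
o=bot.get_obs();print(o["eef_pos"],o["grip_width"],o["grasp_force"],o["ft_force"],o["clock"])
for d in bot.place_of(s,"gate_grip")[:2]: print(d["p"],w(s,d["xyz"]))
E
```

```text
[0.56361944 0.15295403 0.22610569] 0.012772723628817437 58.5008829832077 [  2.57480439   1.77654115 -14.62167654] 19.25
0.6 [0.56518364 0.15179768 0.24283027]
0.47 [ 0.47518942 -0.22148303 -0.00280174]
```

View pics/s7.png

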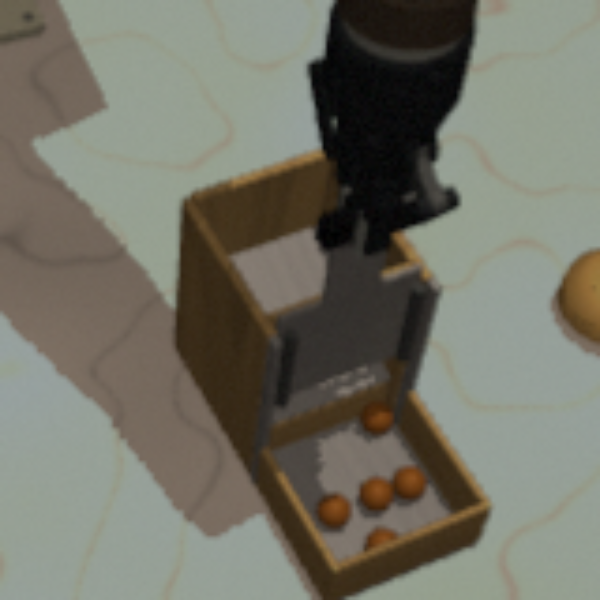

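All five biscuits are in the drop tray (px (335,510), (377,493), (408,482), (382,542), (377,418)). The gate is held at about 39 mm, and the 14 N pull matches half travel. Handing in.

```bash
python3 -c "
from workcell import bot
print(bot.job_done())"
```

```text
the job is handed in; nothing more can be done
None
```

The job is handed in: all five biscuits went through the dispenser into the drop tray, the scoop is back in the tray, and the gate is still held at about half travel (39 mm), with about 19 s of the 72 s used.

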